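# Reset the length stop of the bread-cutting jig

## Task

Set the bread-cutting jig to its other portion length: swing the stop's clamp lever open, slide the stop along the rail until its pointer lines up with the centre line of the round marker (not the square one), then swing the lever fully closed again so that the stop is locked there. Leave the knife lying where it is.

Things in the scene. Friction and masses are not known exactly. Their poses are not given: they have to be found in the camera images.
- jig: fixed bread-cutting jig: white plastic board 300 x 500 x 20 mm lying on the table, with an aluminium rail (40 mm wide, 460 mm long, top 45 mm above the table) along it. Origin: on the table under the rail's middle. z up, y along the rail, x across it, away from the robot; the board spans x -170 to +130 mm. Black end blocks, 50 mm high, at both rail ends
- stop (a joint): position (m) of the sliding stop along the rail, + towards the jig's +y, 0 at mid rail, travel -0.15 to 0.15. Needs about 6 N to slide when unlocked; the clamp holds it fast when locked. Grey block 66 mm (x) by 100 mm (y), top 80 mm above the table, with a stop plate and a pointer. The stop's y = 0 is the middle plane of plate and pointer; the block spans y -20 to +80 mm
- lever (a joint): clamp lever on top of the stop, angle (rad) about a vertical axis: 0 = closed, locked, along the rail towards the jig's +y, at its end stop; grows clockwise from above to 1.6 (open, pointing to the jig's +x). It holds the stop below about 0.4. Turning takes 4 N at the knob, up to 10 N near closed; it stays where it is left
- pivot (a point): on the lever's axis, 92 mm above the table, 45 mm along +y from the plane of plate and pointer; the lever's arm is 18 mm wide and 10 mm thick, its top 98 mm above the table
- knob (a point): centre of the top of the upright black knob at the lever's end, 85 mm from the pivot axis, 142 mm above the table. The knob is 24 to 27 mm in diameter and stands 44 mm above the arm; it turns with the lever
- plate_top (a point): middle of the top edge of the steel stop plate, 130 mm above the table. The upright plate is 12 mm thick along the rail (y), 75 mm long across it (x), reaches 24 mm above the table, and stands on the robot's side of the block; its outer part can be gripped from above or pushed
- pointer (a point): tip of the stop's flat dark pointer, 12 mm wide, 50 mm above the table, on the far side of the rail (jig x = 74 mm), in the plane of the stop plate
- round_marker: fixed round steel disc, 44 mm in diameter, 14 mm thick, lying on the board beyond the rail, with a dark centre line across it. Origin: centre of its underside, 20 mm above the table, at jig x = 102 mm. Axes as the jig's. This is the mark to set
- square_marker: fixed square steel plate, 44 x 44 x 14 mm, lying on the board beyond the rail like the round one but towards the other end; origin at the centre of its underside. Not the mark to set
- knife: bystander: bread knife 300 mm long lying on the board's edge nearest the robot, along the rail, blade 28 mm wide, handle (towards the jig's -y) 18 mm high; origin under its middle

How it is judged (in metres and radians):
On the way, in this order (a step that is already met when the one before it is completed fails the run):
1. the clamp lever is swung open, at least 0.9 rad from closed (value of joint lever above 0.9 rad), for 0.2 s.
2. with the lever still open, the stop stands with its pointer within 7 mm of the round marker's centre line, along the rail (value of joint lever above 0.6 rad and y of pointer in the frame of round_marker between -0.007 and 0.007 m), for 0.2 s.
At the end, for the whole second after the job is handed in: The stop's pointer stands within 7 mm (along the rail) of the centre line of the round marker, the clamp lever is closed to within 0.17 rad of its end stop, and both are at rest (value of joint lever below 0.17 rad and y of pointer in the frame of round_marker between -0.007 and 0.007 m and velocity of joint stop between -0.01 and 0.01 m/s and velocity of joint lever between -0.1 and 0.1 rad/s); the robot touches nothing.
It fails at once if the knife is shifted by more than 30 mm (distance of knife from where it was at the start of the episode above 0.03 m).
It also fails if it takes over 69 s, if anything falls off the work surface, if the arm or the gripper's body presses on something with over 40 N, if the wrist force passes 120 N, or if a joint passes its speed limit or range.

## Robot

A 7-joint arm with a two-finger parallel gripper is mounted at the origin on the work surface. World frame = base frame: x ahead of the robot, y to its left, z up, the work surface at z = 0. Lengths are in mm, angles in rad, forces in N, time in s.
With the tool pointing down it reaches from about 425 to 825 mm from the base axis. Payload 3.6 kg.
Tool frame: the origin (TCP) lies at the very end of the fingers, on their centre line; the grasp point (between the pads) lies r.hold_point_z behind it (r.hold_point_z is the distance from the TCP to the grasp point, in mm); z points along the fingers, y is the line along which they close (so a half turn about z gives the same grasp; the last joint's range is limited). The gripper opens to 85 mm and grips with 20 to 120 N. Pads are 22 mm wide; open, the fingers measure 114 mm over their backs; the gripper's body (76 mm by 85 mm) begins 54 mm behind the grasp point. The pads swing forward as they close: fully open they stand 13 mm farther back than shut.
Start: joints at [-1.359, 0.615, -0.013, 1.423, 0.008, 1.103, -0.04], TCP at [153.717, 631.533, 231.297] pointing down, gripper open.
Joint ranges: [-3.12, 3.12], [-0.3, 2.06], [-1.34, 1.32], [0.26, 2.42], [-1.36, 4.5], [0.01, 1.98], [-2.84, 2.84]. Speed limits (rad/s): [2.79, 2.79, 3.14, 3.14, 3.14, 3.14, 3.14].

## Interface

Orientations are given as a 3x3 rotation matrix whose columns are the frame's x, y, z axes.
In Python, from cell import status, capture, calibration, ticket, r gives the robot as it stands.
- The arm moves only by the tool move_arm, never from a script. Its argument "steps" is a list of rows, each a list of 7 numbers: the shift along the tool's x, y, z scaled (see below), then the turn, a rotation vector about the tool's x, y, z scaled (see below), then the opening, from -1 (shut) to 1 (fully open). A call has 1 to 12 rows; each row shifts and turns the commanded pose from where the row before left it, along the tool's axes as they then stand; what a row does not reach is not made up. The controller multiplies each number of a shift by 30 cm and each number of a turn by pi rad. A row lasts 1/8 s, in which the tool goes at most 62.5 mm and 10.7 degrees, less where a joint would pass 70% of its speed; a pose out of reach is approached as far as the arm can. A call with a number of a shift or a turn outside -1 to 1 is refused whole. A call with a gripper value outside its range is refused whole. The fingers move at their own pace and stop on an object; the grip force is fixed at half the most. Time passes only in rows, so rows that do not move let the fingers close. It gives the time, the measured TCP pose, the force, the opening and the grip force at its end, in the units of the state.
- status.sense(): the state, without advancing time (a new reading comes with each control period).
- capture(name): name is "side" or "top"; returns (picture, depth): 384x512x3 uint8, red, green, blue; 384x512 float32, mm along the optical axis (not along the pixel's ray), 0 where there is no reading.
- calibration(name): a dict with "fx", "fy", "cx", "cy" (pixels), "view" (4x4, takes a point from world to camera coordinates). Camera axes: x right, y up, looking along -z (the intrinsics and any distortion apply to the point x, -y, -z); pixel columns grow to the right and rows downward; lengths in mm; the calibration is good to about 2 mm. A picture is of the moment at which its call begins. calibration takes no time and is no camera call.
- ticket.close_job(): hands the job in; it is judged then, once.
The state is a dict: "clock": time; "joint_pos": joint angles; "dq": joint speeds; "tau": joint torques, N m; "eef_pos": TCP position; "ee_rot": TCP orientation; "force": force on the tool from outside, world axes, zero at the start; "moment": the same for the moment, N m; "finger_gap": finger opening in mm; "grasp_force": force on a finger pad.
Only numpy, scipy, OpenCV 4.12 (cv2) and the standard library are available. Lean on these libraries where they do the work, as an engineer would, in place of code of your own. Each camera call takes 0.05 s, during which the arm holds its last target. There are 200 camera calls.

## Working session

There is one attempt and no reset: what is moved stays moved. The work goes in short steps, Python scripts to look and compute and a tool call to move; the robot and the scene stay as the last step left them, time stands still between calls to the robot, and variables do not carry over. Pictures are saved under pics/ and viewed, at most 10 in all, crops included, and the job is handed in when it is done.

Besides the shell and the picture viewer there is one more tool, called after ">>>" as name(argument=value, ...) on one line, values as JSON. move_arm: Moves the arm, as the interface text tells. Shifts and turns lie within -1 to 1; 1 stands for 30 cm of shift or pi rad of turn. Its arguments: {"type":"object","properties":{"steps":{"type":"array","items":{"type":"array","items":{"type":"number"}}}},"required":["steps"]}

```bash
mkdir -p pics
cat > h.py <<'E'
import numpy as np,cv2
from cell import status,capture,calibration,ticket,r
def world(name,depth):
    c=calibration(name);v,u=np.mgrid[0:384,0:512]
    z=depth;P=np.stack([(u-c['cx'])/c['fx']*z,-(v-c['cy'])/c['fy']*z,-z,np.ones_like(z)],-1)
    W=P@np.linalg.inv(np.array(c['view'])).T
    W[z==0]=np.nan
    return W[...,:3]
E
python3 - <<'E'
from h import *
ims=[]
for n in("top","side"):
    p,d=capture(n);np.savez('/tmp/'+n,p=p,d=d,W=world(n,d));cv2.imwrite(f'pics/{n}0.png',cv2.resize(p[...,::-1],(800,600)))
    print(calibration(n))
s=status.sense();print(s, r.hold_point_z)
E
```

```text
{'fx': 422.7109116963732, 'fy': 422.7109116963732, 'cx': 258.6867468066466, 'cy': 198.84003586574912, 'view': array([[ 3.21716376e-03, -9.99960284e-01, -8.31148157e-03,
         4.28765663e+01],
       [ 9.99034772e-01,  2.84984782e-03,  4.38338010e-02,
        -5.33295631e+02],
       [-4.38083736e-02, -8.44447961e-03,  9.99004263e-01,
        -7.40573601e+02],
       [ 0.00000000e+00,  0.00000000e+00,  0.00000000e+00,
         1.00000000e+00]])}
{'fx': 458.52542310435985, 'fy': 458.52542310435985, 'cx': 254.2246170978328, 'cy': 192.93450965849954, 'view': array([[ 7.00779208e-01, -7.13243158e-01, -1.38816097e-02,
        -3.42388149e+02],
       [ 4.40422974e-01,  4.17254965e-01,  7.94937669e-01,
        -3.31353132e+02],
       [-5.61191683e-01, -5.63189570e-01,  6.06532277e-01,
        -5.57903904e+02],
       [ 0.00000000e+00,  0.00000000e+00,  0.00000000e+00,
         1.00000000e+00]])}
{'clock': 0.1, 'joint_pos': array([-1.35848503,  0.61578668, -0.01262981,  1.42479289,  0.00815177,
        1.10340736, -0.04041563]), 'dq': array([ 0.00081542, -0.00097295,  0.00039739, -0.00321535,  0.00042023,
        0.00026568,  0.00130324]), 'tau': array([ 1.80164032e-03, -4.70387113e+01,  2.60639163e-01, -1.71571827e+01,
        1.01578198e-02,  5.94324563e-03, -1.60555243e-05]), 'eef_pos': array([153.58366001, 630.86150936, 230.25925075]), 'ee_rot': array([[-9.71639844e-01,  2.36465169e-01, -4.87157011e-04],
       [ 2.36465661e-01,  9.71637143e-01, -2.29211008e-03],
       [-6.86643499e-05, -2.34230138e-03, -9.99997254e-01]]), 'force': array([-0.25560271, -0.13253669,  0.24094086]), 'moment': array([0.00864036, 0.03342957, 0.00240054]), 'grasp_force': 0.0, 'finger_gap': 85.65120535823286} 18.700000000000003
```

View pics/top0.png

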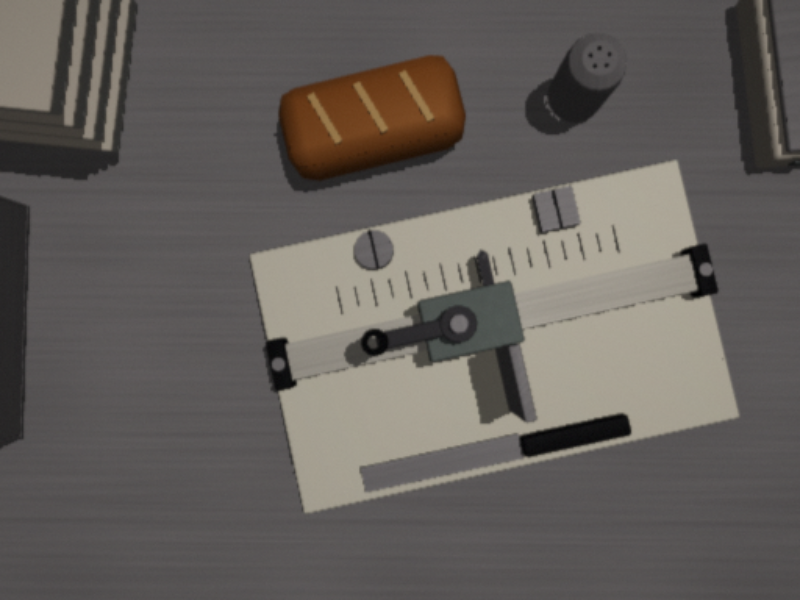

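View pics/side0.png

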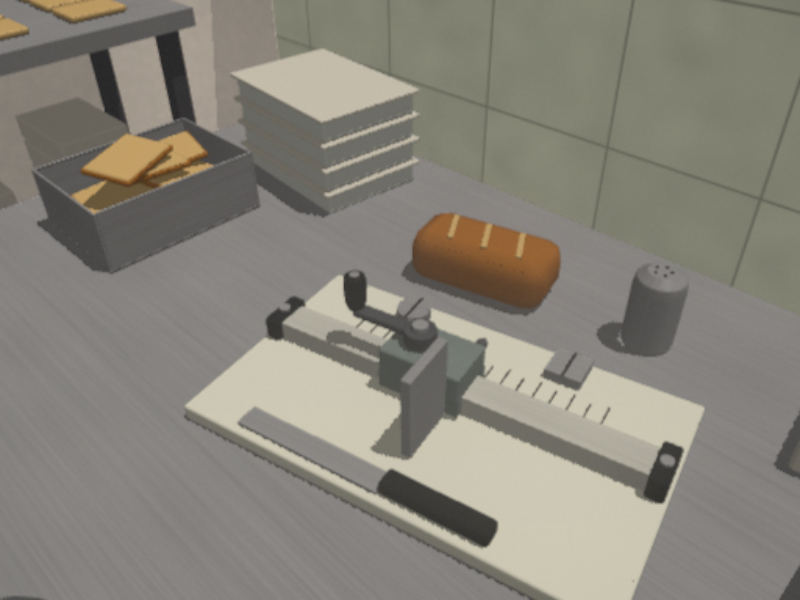

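The top view (800x600 scale) shows the knob at (374,342), the pivot at (458,323) and the pointer tip at (484,255). The round marker is at (373,250), the square one at (555,209), and the end blocks are at (706,269) and (278,363). The lever is closed and the knife lies on the near edge.

```bash
cat >> h.py <<'E'
def ray(name,u,v,z):
    "pixel -> world point on plane z"
    c=calibration(name);M=np.linalg.inv(np.array(c['view']))
    d=M[:3,:3]@np.array([(u-c['cx'])/c['fx'],-(v-c['cy'])/c['fy'],-1]);o=M[:3,3]
    return o+d*(z-o[2])/d[2]
E
python3 - <<'E'
from h import *
D=np.load('/tmp/top.npz');W=D['W'];p=D['p'].astype(int)
k=.64
b1=ray('top',706*k,269*k,50);b2=ray('top',278*k,363*k,50)
Y=(b2-b1)[:2];print('len',np.linalg.norm(Y));Y/=np.linalg.norm(Y)
# board corners fit
m=(abs(W[...,2]-20)<4)&(p.min(-1)>120)
rect=cv2.minAreaRect(W[m][:,:2].astype(np.float32));print('board',rect)
# rail top
m=(abs(W[...,2]-45)<3);print('rail',cv2.minAreaRect(W[m][:,:2].astype(np.float32)))
yaw=np.arctan2(-Y[0],Y[1]);X=np.array([Y[1],-Y[0]])
O=(b1+b2)[:2]/2;print('O',O,'yaw',yaw,'X',X,'Y',Y)
def j(q):q=q[:2]-O;return q@X,q@Y
for n,u,v,z in[('round',373,250,34),('square',555,209,34),('pointer',484,252,50),('knob',374,342,142),('pivot',458,323,98),('plateend',528,418,130)]:
    q=ray('top',u*k,v*k,z);print(n,q,j(q))
w=W[int(342*k),int(374*k)];print(w,W[int(323*k),int(458*k)])
for lo,hi,n in((76,84,'block'),(127,133,'plate'),(139,146,'knob')):
    m=(W[...,2]>lo)&(W[...,2]<hi);c=W[m][:,:2]
    J=np.stack([(c-O)@X,(c-O)@Y],-1);J=J[(abs(J[:,1])<200)&(abs(J[:,0])<130)];print(n,len(J),J.min(0),J.max(0),J.mean(0))
E
```

```text
len 473.27884766994646
board ((506.63079833984375, -55.073577880859375), (297.7848205566406, 497.162841796875), 12.639561653137207)
rail ((639.42822265625, 49.546600341796875), (484.26898193359375, 876.0008544921875), 0.4325284957885742)
O [526.04122191 -50.76194613] yaw 0.21921066583870566 X [0.9760694  0.21745925] Y [-0.21745925  0.9760694 ]
round [599.55852573  79.17483664  34.        ] (np.float64(100.01394554814979), np.float64(110.84030032609607))
square [ 645.76288834 -122.88801554   34.        ] (np.float64(101.1721746199724), np.float64(-96.43463270191778))
pointer [595.45052335 -42.17702217  50.        ] (np.float64(69.61516639920889), np.float64(-6.714212759480709))
knob [497.90070196  71.69979145 142.        ] (np.float64(-0.8366633437493753), np.float64(125.65057114266666))
pivot [517.12786469 -10.46370045  98.        ] (np.float64(0.06317088232840185), np.float64(41.27217647879831))
plateend [426.06717139 -74.68722799 130.        ] (np.float64(-102.78438539557558), np.float64(-1.612453894734422))
[499.03038468  77.65450948  43.2136821 ] [518.06219454  -9.74336466 105.31319553]
block 1928 [-103.79567916  -23.38053882] [33.54807077 76.62114369] [-0.85903903 20.70784125]
plate 389 [-105.83388766   -9.55425578] [ 12.97742442 137.42486441] [-65.17139541   2.86628527]
knob 95 [-10.13336495 115.32637174] [ 10.47105401 138.16031782] [  0.53562056 126.23863073]
```

```bash
cat >> h.py <<'E'
from scipy.spatial.transform import Rotation as Ro
O=np.array([526.1,-50.75]);YAW=0.2195
X=np.array([np.cos(YAW),np.sin(YAW)]);Y=np.array([-X[1],X[0]])
def J2W(x,y): return O+x*X+y*Y
def W2J(q): q=np.asarray(q)[...,:2]-O; return np.stack([q@X,q@Y],-1)
def pose(x,y,z,a):
    "jig position, tool y at jig azimuth -a from jig x, tool down"
    t=YAW-a; yv=np.array([np.cos(t),np.sin(t),0]);zv=np.array([0,0,-1.])
    return np.r_[J2W(x,y),z],np.stack([np.cross(yv,zv),yv,zv],1)
def rows(ways,g):
    "ways: list of (pose, n); rows from measured pose through ways"
    s=status.sense();p,R=np.array(s['eef_pos']),np.array(s['ee_rot']);out=[]
    for (q,S),n in ways:
        rv=Ro.from_matrix(R.T@S).as_rotvec();p0,R0=p,R
        for i in range(1,n+1):
            pn=p0+(q-p0)*i/n;Rn=R0@Ro.from_rotvec(rv*i/n).as_matrix()
            sh=R.T@(pn-p)/300;tu=Ro.from_matrix(R.T@Rn).as_rotvec()/np.pi
            out.append([float(x)+0. for x in np.round(np.r_[sh,tu,g],4)]);p,R=pn,Rn
    for o in out: print(o)
E
python3 - <<'E'
from h import *
for n in('top','side'):
    W=np.load(f'/tmp/{n}.npz')['W'];m=(W[...,2]>115)&(W[...,0]<720)&(W[...,0]>100)&(W[...,1]>-200)&(W[...,1]<700)
    c=W[m];c=c[abs(W2J(c)).max(1)>170] if len(c) else c
    print(n,len(c),c.max(0) if len(c) else '',c.min(0) if len(c) else '')
rows([(pose(0.5,126,200,0),14)],-0.1)
E
```

```text
top 422 [719.99993691 445.20008569 167.47673704] [710.2295595  370.89629099 118.060979  ]
side 895 [719.99830878 640.28928835 169.15883917] [431.55052586 369.51703498 115.01645868]
[-0.1114, -0.1097, 0.0075, 0.0, 0.0, 0.0253, -0.1]
[-0.1198, -0.1005, 0.0074, 0.0, 0.0, 0.0253, -0.1]
[-0.1274, -0.0907, 0.0074, 0.0, 0.0, 0.0253, -0.1]
[-0.1342, -0.0803, 0.0074, 0.0, 0.0, 0.0253, -0.1]
[-0.1401, -0.0694, 0.0074, 0.0, 0.0, 0.0253, -0.1]
[-0.1452, -0.0581, 0.0073, 0.0, 0.0, 0.0253, -0.1]
[-0.1493, -0.0464, 0.0073, 0.0, 0.0, 0.0253, -0.1]
[-0.1525, -0.0344, 0.0073, 0.0, 0.0, 0.0253, -0.1]
[-0.1548, -0.0222, 0.0073, 0.0, 0.0, 0.0253, -0.1]
[-0.1561, -0.0098, 0.0073, 0.0, 0.0, 0.0253, -0.1]
[-0.1564, 0.0026, 0.0072, 0.0, 0.0, 0.0253, -0.1]
[-0.1557, 0.015, 0.0072, 0.0, 0.0, 0.0253, -0.1]
[-0.154, 0.0273, 0.0072, 0.0, 0.0, 0.0253, -0.1]
[-0.1513, 0.0395, 0.0072, 0.0, 0.0, 0.0253, -0.1]
```

>>> move_arm(steps=[[-0.1114, -0.1097, 0, 0, 0, 0.0253, -0.1], [-0.1198, -0.1005, 0, 0, 0, 0.0253, -0.1], [-0.1274, -0.0907, 0, 0, 0, 0.0253, -0.1], [-0.1342, -0.0803, 0, 0, 0, 0.0253, -0.1], [-0.1401, -0.0694, 0, 0, 0, 0.0253, -0.1], [-0.1452, -0.0581, 0, 0, 0, 0.0253, -0.1], [-0.1493, -0.0464, 0, 0, 0, 0.0253, -0.1], [-0.1525, -0.0344, 0, 0, 0, 0.0253, -0.1], [-0.1548, -0.0222, 0.02, 0, 0, 0.0253, -0.1], [-0.1561, -0.0098, 0.02, 0, 0, 0.0253, -0.1], [-0.1564, 0.0026, 0.02, 0, 0, 0.0253, -0.1], [-0.1557, 0.015, 0.02, 0, 0, 0.0253, -0.1]])

```text
clock: 1.6
eef_pos: [450.3, 151.5, 207.0]
ee_rot: [[-0.367, 0.93, -0.0], [0.93, 0.367, -0.0], [0.0, -0.0, -1.0]]
force: [0.6, 0.8, 0.5]
finger_gap: 38.7
grasp_force: 0.0
```

>>> move_arm(steps=[[-0.154, 0.0273, 0, 0, 0, 0.0253, -0.1], [-0.1513, 0.0395, 0, 0, 0, 0.0253, -0.1], [0, 0, 0, 0, 0, 0, -0.1], [0, 0, 0, 0, 0, 0, -0.1]])

```text
clock: 2.1
eef_pos: [498.6, 73.6, 206.8]
ee_rot: [[-0.218, 0.976, -0.002], [0.976, 0.218, 0.0], [0.001, -0.001, -1.0]]
force: [-0.4, 0.5, -0.3]
finger_gap: 38.2
grasp_force: 0.0
```

Run:
```python
from h import *
s=status.sense();print(s['clock'],s['finger_gap'],W2J(s['eef_pos']),s['joint_pos'])
rows([(pose(0.5,126,106,0),6)],-0.1)
p,d=capture('side');cv2.imwrite('pics/s1.png',cv2.resize(p[...,::-1],(800,600)))
```

```text
2.1 38.19296477348943 [  0.25600301 127.32714538] [-0.43934599  0.43698966  0.35895853  1.87847661 -0.19798711  0.86219728
  0.23829986]
[-0.0008, 0.0002, 0.056, -0.0001, 0.0, 0.0, -0.1]
[-0.0008, 0.0002, 0.056, -0.0001, 0.0, 0.0, -0.1]
[-0.0008, 0.0002, 0.056, -0.0001, 0.0, 0.0, -0.1]
[-0.0008, 0.0002, 0.056, -0.0001, 0.0, 0.0, -0.1]
[-0.0008, 0.0002, 0.056, -0.0001, 0.0, 0.0, -0.1]
[-0.0007, 0.0001, 0.056, -0.0001, 0.0, 0.0, -0.1]
```

View pics/s1.png

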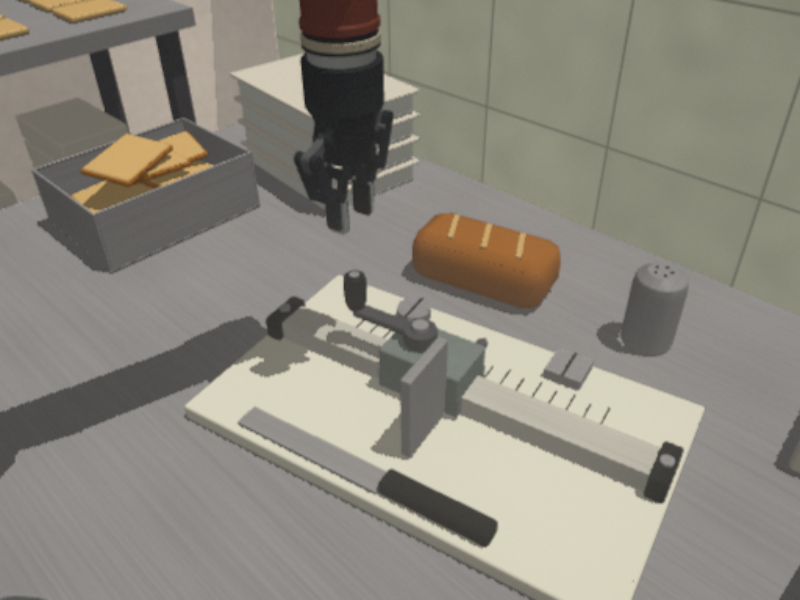

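The fingertips at (340,215) and (365,205) straddle the knob at (355,285), so I descend.

>>> move_arm(steps=[[-0.001, 0, 0.056, 0, 0, 0, -0.1], [-0.001, 0, 0.056, 0, 0, 0, -0.1], [-0.001, 0, 0.056, 0, 0, 0, -0.1], [-0.001, 0, 0.056, 0, 0, 0, -0.1], [-0.001, 0, 0.056, 0, 0, 0, -0.1], [0, 0, 0.05, 0, 0, 0, -0.1], [0, 0, 0, 0, 0, 0, -0.1]])

```text
clock: 3.02
eef_pos: [498.5, 72.4, 107.3]
ee_rot: [[-0.219, 0.976, -0.003], [0.976, 0.219, 0.0], [0.001, -0.003, -1.0]]
force: [-0.1, 0.2, -0.3]
finger_gap: 38.7
grasp_force: 0.0
```

Run:
```python
from h import *
print(W2J(status.sense()['eef_pos']))
w=[]
for a in np.linspace(0,1.5,19)[1:]: w.append((pose(85*np.sin(a),41.3+85*np.cos(a),108,a),1))
rows(w,-0.1)
```

```text
[ -0.16669931 126.20163747]
[-0.0007, 0.0241, -0.0024, -0.0009, -0.0002, 0.027, -0.1]
[-0.001, 0.0236, 0.0, 0.0, 0.0, 0.0265, -0.1]
[-0.001, 0.0236, 0.0, 0.0, 0.0, 0.0265, -0.1]
[-0.001, 0.0236, 0.0, 0.0, 0.0, 0.0265, -0.1]
[-0.001, 0.0236, 0.0, 0.0, 0.0, 0.0265, -0.1]
[-0.001, 0.0236, 0.0, 0.0, 0.0, 0.0265, -0.1]
[-0.001, 0.0236, 0.0, 0.0, 0.0, 0.0265, -0.1]
[-0.001, 0.0236, 0.0, 0.0, 0.0, 0.0265, -0.1]
[-0.001, 0.0236, 0.0, 0.0, 0.0, 0.0265, -0.1]
[-0.001, 0.0236, 0.0, 0.0, 0.0, 0.0265, -0.1]
[-0.001, 0.0236, 0.0, 0.0, 0.0, 0.0265, -0.1]
[-0.001, 0.0236, 0.0, 0.0, 0.0, 0.0265, -0.1]
[-0.001, 0.0236, 0.0, 0.0, 0.0, 0.0265, -0.1]
[-0.001, 0.0236, 0.0, 0.0, 0.0, 0.0265, -0.1]
[-0.001, 0.0236, 0.0, 0.0, 0.0, 0.0265, -0.1]
[-0.001, 0.0236, 0.0, 0.0, 0.0, 0.0265, -0.1]
[-0.001, 0.0236, 0.0, 0.0, 0.0, 0.0265, -0.1]
[-0.001, 0.0236, 0.0, 0.0, 0.0, 0.0265, -0.1]
```

>>> move_arm(steps=[[-0.001, 0.0236, 0, 0, 0, 0.0265, -0.1], [-0.001, 0.0236, 0, 0, 0, 0.0265, -0.1], [-0.001, 0.0236, 0, 0, 0, 0.0265, -0.1], [-0.001, 0.0236, 0, 0, 0, 0.0265, -0.1], [-0.001, 0.0236, 0, 0, 0, 0.0265, -0.1], [-0.001, 0.0236, 0, 0, 0, 0.0265, -0.1]])

```text
clock: 3.78
eef_pos: [539.1, 70.1, 108.2]
ee_rot: [[0.278, 0.96, -0.006], [0.96, -0.278, -0.0], [-0.002, -0.006, -1.0]]
force: [-3.1, -1.8, 0.3]
finger_gap: 38.2
grasp_force: 1.6
```

>>> move_arm(steps=[[-0.001, 0.0236, 0, 0, 0, 0.0265, -0.1], [-0.001, 0.0236, 0, 0, 0, 0.0265, -0.1], [-0.001, 0.0236, 0, 0, 0, 0.0265, -0.1], [-0.001, 0.0236, 0, 0, 0, 0.0265, -0.1], [-0.001, 0.0236, 0, 0, 0, 0.0265, -0.1], [-0.001, 0.0236, 0, 0, 0, 0.0265, -0.1], [-0.001, 0.0236, 0, 0, 0, 0.0265, -0.1], [-0.001, 0.0236, 0, 0, 0, 0.0265, -0.1], [-0.001, 0.0236, 0, 0, 0, 0.0265, -0.1], [-0.001, 0.0236, 0, 0, 0, 0.0265, -0.1], [-0.001, 0.0236, 0, 0, 0, 0.0265, -0.1], [0, 0, 0, 0, 0, 0, -0.1]])

```text
clock: 5.28
eef_pos: [596.2, 20.8, 108.1]
ee_rot: [[0.93, 0.368, -0.003], [0.368, -0.93, 0.002], [-0.002, -0.003, -1.0]]
force: [-2.8, 1.2, -0.5]
finger_gap: 38.2
grasp_force: 1.1
```

Run:
```python
from h import *
print(W2J(status.sense()['eef_pos']))
p,d=capture('side');cv2.imwrite('pics/s2.png',p[100:384,80:480,::-1])
```

```text
[83.97389425 54.60521332]
```

View pics/s2.png

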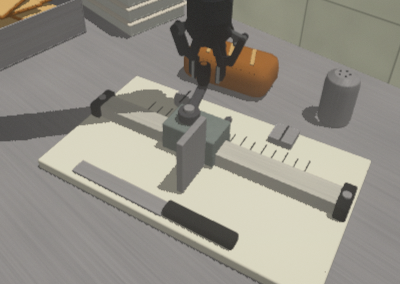

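The lever now points to jig +x at roughly 1.3 rad. Next I back off, lift, and go to the stop plate.

>>> move_arm(steps=[[0, -0.015, 0, 0, 0, 0, 0], [0, 0, -0.12, 0, 0, 0, 0], [0, 0, -0.12, 0, 0, 0, 0.4], [0, 0, 0, 0, 0, 0, 0.4]])

```text
clock: 5.82
eef_pos: [598.6, 22.8, 184.1]
ee_rot: [[0.93, 0.367, 0.009], [0.367, -0.93, -0.001], [0.008, 0.004, -1.0]]
force: [0.5, 0.6, -0.4]
finger_gap: 59.8
grasp_force: 0.0
```

Run:
```python
from h import *
p,d=capture('top');W=world('top',d);np.savez('/tmp/t2',p=p,W=W);cv2.imwrite('pics/t2.png',cv2.resize(p[...,::-1],(800,600)))
for lo,hi,n in((76,84,'block'),(127,133,'plate')):
    m=(W[...,2]>lo)&(W[...,2]<hi);J=W2J(W[m]);J=J[(abs(J[:,1])<150)&(J[:,0]<35)&(J[:,0]>-120)];print(n,len(J),J.min(0),J.max(0),np.median(J,0))
rows([(pose(-75,-3.5,180,np.pi/2),6),(pose(-75,-3.5,97,np.pi/2),5)],0.4)
```

```text
block 1357 [-103.93217367  -23.18873922] [33.39547    62.01891145] [-6.2783713   3.78994357]
plate 382 [-105.73395751   -9.37718043] [-31.23503921   2.644322  ] [-68.6037906   -3.29079097]
[-0.0933, 0.0194, 0.0008, 0.0001, -0.0002, 0.0083, 0.4]
[-0.0928, 0.0218, 0.0008, 0.0001, -0.0002, 0.0083, 0.4]
[-0.0922, 0.0242, 0.0009, 0.0001, -0.0002, 0.0083, 0.4]
[-0.0915, 0.0266, 0.001, 0.0001, -0.0002, 0.0083, 0.4]
[-0.0908, 0.029, 0.001, 0.0001, -0.0002, 0.0083, 0.4]
[-0.09, 0.0313, 0.0011, 0.0001, -0.0002, 0.0083, 0.4]
[0.0, 0.0, 0.0553, 0.0, 0.0, 0.0, 0.4]
[0.0, 0.0, 0.0553, 0.0, 0.0, 0.0, 0.4]
[0.0, 0.0, 0.0553, 0.0, 0.0, 0.0, 0.4]
[0.0, 0.0, 0.0553, 0.0, 0.0, 0.0, 0.4]
[0.0, 0.0, 0.0553, 0.0, 0.0, 0.0, 0.4]
```

View pics/t2.png

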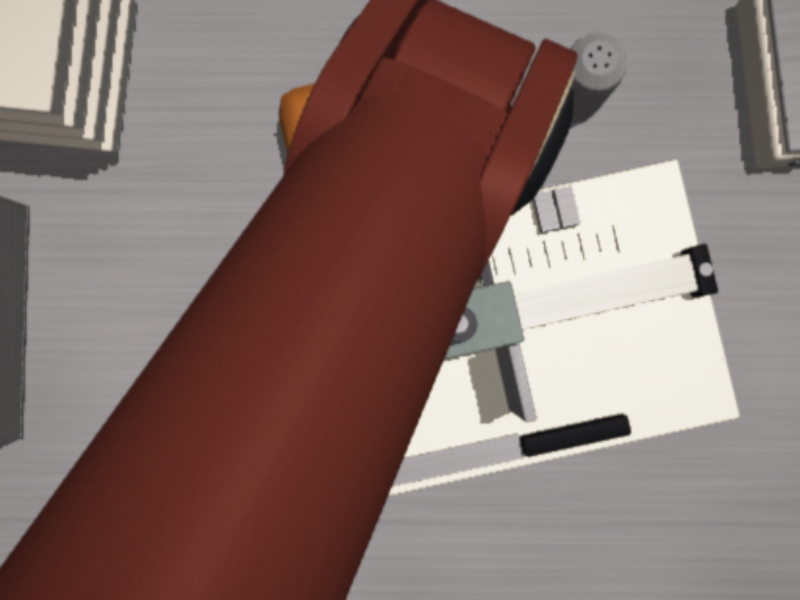

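The top view shows the block still in place, with the plate at jig y = -3.3 (plate end near pixel (528,418)); the arm hides the lever. I'll grip the plate at jig x = -55 to stay within reach.

>>> move_arm(steps=[[-0.083, 0.0194, 0, 0, 0, 0.0083, 0.4], [-0.083, 0.0213, 0, 0, 0, 0.0083, 0.4], [-0.082, 0.0235, 0, 0, 0, 0.0083, 0.4], [-0.081, 0.026, 0, 0, 0, 0.0083, 0.4], [-0.0805, 0.028, 0, 0, 0, 0.0083, 0.4], [-0.08, 0.03, 0, 0, 0, 0.0083, 0.4], [0, 0, 0, 0, 0, 0, 0.4]])

```text
clock: 6.75
eef_pos: [467.5, -64.3, 179.8]
ee_rot: [[0.977, 0.214, -0.002], [0.214, -0.977, 0.0], [-0.002, -0.0, -1.0]]
force: [0.1, -0.1, -0.3]
finger_gap: 60.1
grasp_force: 0.0
```

Run:
```python
from h import *
print(W2J(status.sense()['eef_pos']))
rows([(pose(-55,-3.3,97,np.pi/2),5)],0.4)
```

```text
[-60.12023362  -0.49730117]
[0.0035, 0.0019, 0.0552, 0.0, 0.0001, -0.0003, 0.4]
[0.0035, 0.0019, 0.0552, 0.0, 0.0001, -0.0003, 0.4]
[0.0035, 0.0019, 0.0552, 0.0, 0.0001, -0.0003, 0.4]
[0.0035, 0.0019, 0.0552, 0.0, 0.0001, -0.0003, 0.4]
[0.0034, 0.0019, 0.0552, 0.0, 0.0001, -0.0003, 0.4]
```

>>> move_arm(steps=[[0.0035, 0.0019, 0.055, 0, 0, -0.0003, 0.4], [0.0035, 0.0019, 0.055, 0, 0, -0.0003, 0.4], [0.0035, 0.0019, 0.055, 0, 0, -0.0003, 0.4], [0.0035, 0.0019, 0.055, 0, 0, -0.0003, 0.4], [0.0035, 0.0019, 0.055, 0, 0, -0.0003, 0.4], [0, 0, 0, 0, 0, 0, -0.4], [0, 0, 0, 0, 0, 0, -0.9], [0, 0, 0, 0, 0, 0, -0.9], [0, 0, 0, 0, 0, 0, -0.9], [0, 0, 0, 0, 0, 0, -0.9]])

```text
clock: 8.0
eef_pos: [475.4, -65.4, 98.5]
ee_rot: [[0.975, 0.221, 0.001], [0.221, -0.975, -0.0], [0.001, 0.001, -1.0]]
force: [-0.3, -0.2, 3.7]
finger_gap: 11.2
grasp_force: 59.5
```

Run:
```python
from h import *
s=status.sense();print(W2J(s['eef_pos']),s['force'],s['finger_gap'])
# precise round marker: top face + dark line, initial image
D=np.load('/tmp/top.npz');W=D['W'];J=W2J(W);p=D['p'].astype(int).mean(-1)
m=(abs(W[...,2]-34)<4)&(abs(J[...,0]-102)<28)&(abs(J[...,1]-111)<28)
c=J[m];print('disc',len(c),c.min(0),c.max(0),c.mean(0))
d=m&(p<60)&(abs(J[...,1]-111)<12);c=J[d];print('line',len(c),c.mean(0),np.median(c,0),p[m].mean(),np.percentile(p[m],5))
D2=(W[...,2]>127)&(W[...,2]<133)&(J[...,0]<-31)&(J[...,0]>-110)&(abs(J[...,1])<40);print(J[D2].mean(0))
S=np.load('/tmp/side.npz');W=S['W'];J=W2J(W)
m=(abs(W[...,2]-34)<3)&(abs(J[...,0]-102)<28)&(abs(J[...,1]-111)<28);c=J[m];print('side disc',len(c),c.min(0),c.max(0))
m=(W[...,2]>128)&(J[...,0]<-31)&(J[...,0]>-110)&(abs(J[...,1])<30);print('side plate',J[m].min(0),J[m].max(0))
p,d=capture('side');cv2.imwrite('pics/s3.png',cv2.resize(p[120:384,120:450,::-1],(660,528)))
```

```text
[-52.67071934  -3.30313085] [-0.28212479 -0.1738533   3.71774394] 11.186616568120456
disc 483 [80.48969753 89.44781294] [123.67171022 131.88246423] [102.33131865 110.5778515 ]
line 40 [100.49061537 110.51011182] [100.7565023  110.51616941] 94.83919944789508 47.0
[-68.69170019  -3.34965177]
side disc 242 [78.71909845 88.26625163] [122.55684708 131.66169872]
side plate [-109.38179326   -9.904394  ] [-31.95743797   2.3810036 ]
```

View pics/s3.png

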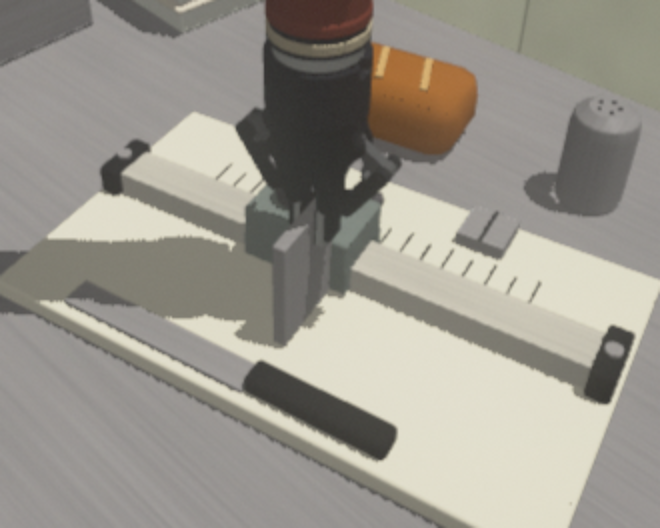

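The gripper holds the plate near (305,240), and I slide the stop +114 mm along the rail.

>>> move_arm(steps=[[0, -0.012, 0, 0, 0, 0, -0.9], [0, -0.024, 0, 0, 0, 0, -0.9], [0, -0.036, 0, 0, 0, 0, -0.9], [0, -0.036, 0, 0, 0, 0, -0.9], [0, -0.036, 0, 0, 0, 0, -0.9], [0, -0.036, 0, 0, 0, 0, -0.9], [0, -0.036, 0, 0, 0, 0, -0.9], [0, -0.036, 0, 0, 0, 0, -0.9], [0, -0.036, 0, 0, 0, 0, -0.9], [0, -0.036, 0, 0, 0, 0, -0.9], [0, -0.024, 0, 0, 0, 0, -0.9], [0, -0.012, 0, 0, 0, 0, -0.9]])

```text
clock: 9.55
eef_pos: [452.1, 38.0, 98.5]
ee_rot: [[0.976, 0.22, 0.003], [0.22, -0.976, -0.004], [0.002, 0.005, -1.0]]
force: [0.9, -5.6, 3.3]
finger_gap: 11.2
grasp_force: 59.6
```

Run:
```python
from h import *
s=status.sense();print(W2J(s['eef_pos']),s['force'],s['finger_gap'],s['moment'])
```

```text
[-52.88197898 102.71216636] [ 0.91314148 -5.59013689  3.2958924 ] 11.212019662940746 [-0.91796025  0.00690758  0.06458072]
```

>>> move_arm(steps=[[0, -0.013, 0, 0, 0, 0, -0.9], [0, -0.013, 0, 0, 0, 0, -0.9], [0, 0, 0, 0, 0, 0, -0.9], [0, 0, 0, 0, 0, 0, -0.9]])

```text
clock: 10.05
eef_pos: [450.3, 46.0, 98.4]
ee_rot: [[0.976, 0.22, 0.003], [0.22, -0.976, -0.003], [0.002, 0.003, -1.0]]
force: [1.0, -4.7, 5.6]
finger_gap: 11.2
grasp_force: 60.0
```

Run:
```python
from h import *
s=status.sense();print(W2J(s['eef_pos']),s['force'],s['finger_gap'],s['moment'])
```

```text
[-52.90690749 110.91647898] [ 1.00930673 -4.72856763  5.55999211] 11.237317601414494 [-0.8475503   0.04815847 -0.00567308]
```

>>> move_arm(steps=[[0, 0, 0, 0, 0, 0, -0.1], [0, 0, 0, 0, 0, 0, 0.0], [0, 0, 0, 0, 0, 0, 0.0], [0, 0, -0.14, 0, 0, 0, -0.1], [0, 0, -0.14, 0, 0, 0, -0.1], [0, -0.1, -0.05, 0, 0, 0, -0.1], [0, -0.2, 0, 0, 0, 0, -0.1], [0, -0.2, 0, 0, 0, 0, -0.1], [0, -0.2, 0, 0, 0, 0, -0.1], [0, 0, 0, 0, 0, 0, -0.1], [0, 0, 0, 0, 0, 0, -0.1]])

```text
clock: 11.42
eef_pos: [402.6, 252.2, 196.6]
ee_rot: [[0.975, 0.222, -0.0], [0.222, -0.975, -0.001], [-0.001, 0.001, -1.0]]
force: [0.8, -1.3, -0.8]
finger_gap: 38.5
grasp_force: 0.0
```

Run:
```python
from h import *
print(W2J(status.sense()['eef_pos']),status.sense()['finger_gap'])
p,d=capture('top');W=world('top',d);J=W2J(W);np.savez('/tmp/t3',p=p,W=W)
cv2.imwrite('pics/t3.png',cv2.resize(p[...,::-1],(800,600)))
m=(abs(W[...,2]-130)<3)&(J[...,0]<-31)&(J[...,0]>-110)&(abs(J[...,1]-111)<30);print('plate',J[m].mean(0),m.sum())
m=(abs(W[...,2]-142)<4)&(J[...,0]<110)&(J[...,0]>30)&(abs(J[...,1]-160)<60);print('knob',J[m].mean(0),m.sum(),J[m].min(0),J[m].max(0))
```

```text
[-54.58065406 322.59869864] 38.46103174370047
plate [-69.16602747 110.67544006] 372
knob [ 82.99233463 173.84587133] 133 [ 71.48719828 162.59527055] [ 94.48915323 185.98098308]
```

View pics/t3.png

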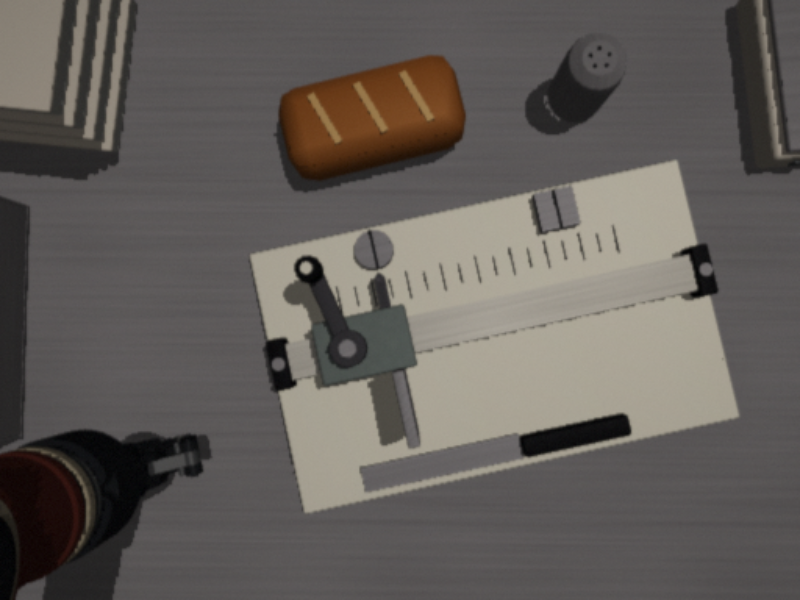

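The pointer at (378,278) lines up with the round marker's line: plate y is 110.7 and the marker 110.5. The knob is at (309,268), lever about 1.36 rad. Now to close the lever.

Run:
```python
from h import *
rows([(pose(83,173.8,190,1.357),6)],-0.1)
```

```text
[0.0762, 0.0823, 0.0038, 0.0, 0.0, -0.0113, -0.1]
[0.0732, 0.0849, 0.0038, 0.0, 0.0, -0.0113, -0.1]
[0.0702, 0.0874, 0.0038, 0.0, 0.0, -0.0113, -0.1]
[0.0671, 0.0899, 0.0038, 0.0, 0.0, -0.0113, -0.1]
[0.0638, 0.0922, 0.0038, 0.0, 0.0, -0.0113, -0.1]
[0.0605, 0.0944, 0.0038, 0.0, 0.0, -0.0113, -0.1]
```

>>> move_arm(steps=[[0.0762, 0.0823, 0.003, 0, 0, -0.0113, -0.1], [0.0732, 0.0849, 0.003, 0, 0, -0.0113, -0.1], [0.0702, 0.0874, 0.003, 0, 0, -0.0113, -0.1], [0.0671, 0.0899, 0.003, 0, 0, -0.0113, -0.1], [0.0638, 0.0922, 0.003, 0, 0, -0.0113, -0.1], [0.0605, 0.0944, 0.003, 0, 0, -0.0113, -0.1], [0, 0, 0, 0, 0, 0, -0.1], [0, 0, 0, 0, 0, 0, -0.1]])

```text
clock: 12.48
eef_pos: [568.8, 137.5, 191.3]
ee_rot: [[0.908, 0.42, -0.001], [0.42, -0.908, 0.0], [-0.001, -0.001, -1.0]]
force: [-0.4, 0.1, -0.2]
finger_gap: 38.5
grasp_force: 0.0
```

Run:
```python
from h import *
print(W2J(status.sense()['eef_pos']))
rows([(pose(83,173.8,107,1.357),5)],-0.1)
```

```text
[ 82.7132001  174.46488582]
[0.0002, 0.0005, 0.0562, -0.0001, 0.0001, 0.0, -0.1]
[0.0001, 0.0005, 0.0562, -0.0001, 0.0001, 0.0, -0.1]
[0.0001, 0.0005, 0.0562, -0.0001, 0.0001, 0.0, -0.1]
[0.0001, 0.0005, 0.0562, -0.0001, 0.0001, 0.0, -0.1]
[0.0001, 0.0005, 0.0562, -0.0001, 0.0001, 0.0, -0.1]
```

>>> move_arm(steps=[[0, 0.0005, 0.056, 0, 0, 0, -0.1], [0, 0.0005, 0.056, 0, 0, 0, -0.1], [0, 0.0005, 0.056, 0, 0, 0, -0.1], [0, 0.0005, 0.056, 0, 0, 0, -0.1], [0, 0.0005, 0.052, 0, 0, 0, -0.1], [0, 0, 0, 0, 0, 0, -0.1]])

```text
clock: 13.22
eef_pos: [568.8, 137.9, 107.0]
ee_rot: [[0.906, 0.422, -0.003], [0.422, -0.907, -0.001], [-0.003, -0.001, -1.0]]
force: [0.6, -0.9, 0.5]
finger_gap: 38.3
grasp_force: 0.0
```

>>> move_arm(steps=[[-0.001, -0.0226, 0, 0, 0, -0.0255, -0.1], [-0.001, -0.0226, 0, 0, 0, -0.0255, -0.1], [-0.001, -0.0226, 0, 0, 0, -0.0255, -0.1], [-0.001, -0.0226, 0, 0, 0, -0.0255, -0.1], [-0.001, -0.0226, 0, 0, 0, -0.0255, -0.1], [-0.001, -0.0226, 0, 0, 0, -0.0255, -0.1], [-0.001, -0.0226, 0, 0, 0, -0.0255, -0.1], [-0.001, -0.0226, 0, 0, 0, -0.0255, -0.1], [-0.001, -0.0226, 0, 0, 0, -0.0255, -0.1], [-0.001, -0.0226, 0, 0, 0, -0.0255, -0.1], [-0.001, -0.0226, 0, 0, 0, -0.0255, -0.1], [0, 0, 0, 0, 0, 0, -0.1]])

```text
clock: 14.72
eef_pos: [516.0, 184.0, 109.6]
ee_rot: [[0.252, 0.968, 0.005], [0.968, -0.252, 0.001], [0.002, 0.004, -1.0]]
force: [3.0, 0.5, -0.4]
finger_gap: 38.4
grasp_force: 1.5
```

Run:
```python
from h import *
s=status.sense();j=W2J(s['eef_pos'])-[0,155.7];print(j,np.hypot(*j),np.arctan2(*j),s['force'])
n=9
w=[]
for a in np.linspace(np.arctan2(*j),-0.1,n+1)[1:]: w.append((pose(85*np.sin(a),155.7+85*np.cos(a),108,a),1))
rows(w,-0.1)
```

```text
[41.26305538 75.58182525] 86.11185775700456 0.4997199058224536 [ 3.03068211  0.47978238 -0.40437872]
[-0.0039, -0.019, 0.0052, 0.0014, -0.0006, -0.0131, -0.1]
[-0.0006, -0.0189, 0.0, 0.0, 0.0, -0.0212, -0.1]
[-0.0006, -0.0189, 0.0, 0.0, 0.0, -0.0212, -0.1]
[-0.0006, -0.0189, 0.0, 0.0, 0.0, -0.0212, -0.1]
[-0.0006, -0.0189, 0.0, 0.0, 0.0, -0.0212, -0.1]
[-0.0006, -0.0189, 0.0, 0.0, 0.0, -0.0212, -0.1]
[-0.0006, -0.0189, 0.0, 0.0, 0.0, -0.0212, -0.1]
[-0.0006, -0.0189, 0.0, 0.0, 0.0, -0.0212, -0.1]
[-0.0006, -0.0189, 0.0, 0.0, 0.0, -0.0212, -0.1]
```

>>> move_arm(steps=[[-0.002, -0.019, 0.004, 0, 0, -0.014, -0.1], [-0.0006, -0.0189, 0, 0, 0, -0.0212, -0.1], [-0.0006, -0.0189, 0, 0, 0, -0.0212, -0.1], [-0.0006, -0.0189, 0, 0, 0, -0.0212, -0.1], [-0.0006, -0.0189, 0, 0, 0, -0.0212, -0.1], [-0.0006, -0.0189, 0, 0, 0, -0.0212, -0.1], [-0.0006, -0.0189, 0, 0, 0, -0.0212, -0.1], [0, -0.0189, 0, 0, 0, -0.0212, -0.1], [0, 0, 0, 0, 0, 0, -0.1]])

```text
clock: 15.85
eef_pos: [470.4, 185.2, 108.5]
ee_rot: [[-0.255, 0.967, 0.004], [0.967, 0.254, 0.002], [0.001, 0.004, -1.0]]
force: [3.0, 1.4, 3.3]
finger_gap: 38.5
grasp_force: 1.9
```

Run:
```python
from h import *
s=status.sense();j=W2J(s['eef_pos'])-[0,155.7];print(j,np.arctan2(*j),s['force'])
```

```text
[-3.03298482 86.7019903 ] -0.03496746200418633 [3.00894261 1.3989058  3.26283262]
```

>>> move_arm(steps=[[0, -0.008, 0, 0, 0, 0, -0.1], [0, -0.008, 0, 0, 0, 0, -0.1], [0, -0.006, 0, 0, 0, 0, -0.1], [0, 0, 0, 0, 0, 0, -0.1]])

```text
clock: 16.35
eef_pos: [465.5, 184.8, 108.4]
ee_rot: [[-0.255, 0.967, 0.007], [0.967, 0.255, 0.004], [0.002, 0.008, -1.0]]
force: [6.3, 4.4, 1.3]
finger_gap: 38.2
grasp_force: 3.6
```

Run:
```python
from h import *
s=status.sense();j=W2J(s['eef_pos'])-[0,155.7];print(j,np.arctan2(*j),s['force'])
```

```text
[-7.81556852 87.42943618] -0.089155893252683 [6.34551465 4.37335422 1.25317534]
```

>>> move_arm(steps=[[0, -0.008, 0, 0, 0, 0, -0.1], [0, -0.004, 0, 0, 0, 0, -0.1], [0, 0, 0, 0, 0, 0, -0.1], [0, 0.03, 0, 0, 0, 0, -0.1], [0, 0.02, 0, 0, 0, 0, -0.1], [0, 0, 0, 0, 0, 0, -0.1]])

```text
clock: 17.1
eef_pos: [472.4, 184.5, 106.7]
ee_rot: [[-0.253, 0.967, -0.003], [0.967, 0.253, -0.001], [-0.001, -0.004, -1.0]]
force: [0.4, 0.1, -0.5]
finger_gap: 38.5
grasp_force: 0.0
```

Run:
```python
from h import *
s=status.sense();j=W2J(s['eef_pos'])-[0,155.7];print(j,np.arctan2(*j),s['force'])
```

```text
[-1.22997263 85.63892574] -0.014361320613976346 [ 0.37833815  0.08291257 -0.52382561]
```

No contact force now, so I lift clear, retreat and check.

>>> move_arm(steps=[[0, 0, -0.1, 0, 0, 0, -0.1], [0, 0, -0.15, 0, 0, 0, -0.1], [0, 0, -0.1, 0, 0, 0, -0.1], [0.2, 0, 0, 0, 0, 0, -0.1], [0.2, 0, 0, 0, 0, 0, -0.1], [0.2, 0, 0, 0, 0, 0, -0.1], [0, 0, 0, 0, 0, 0, -0.1], [0, 0, 0, 0, 0, 0, -0.1]])

```text
clock: 18.1
eef_pos: [427.2, 358.1, 211.7]
ee_rot: [[-0.254, 0.967, -0.002], [0.967, 0.254, -0.003], [-0.002, -0.002, -1.0]]
force: [0.8, -0.8, 1.0]
finger_gap: 38.1
grasp_force: 0.0
```

Run:
```python
from h import *
p,d=capture('top');W=world('top',d);J=W2J(W)
cv2.imwrite('pics/t4.png',cv2.resize(p[...,::-1],(800,600)))
m=(abs(W[...,2]-130)<3)&(J[...,0]<-31)&(J[...,0]>-110)&(abs(J[...,1]-111)<30);print('plate',J[m].mean(0),m.sum())
m=(abs(W[...,2]-142)<4)&(abs(J[...,0])<50)&(abs(J[...,1]-240)<40);k=J[m].mean(0);print('knob',k,m.sum(),np.arctan2(k[0],k[1]-155.7))
```

```text
plate [-68.82681393 110.51487818] 382
knob [-7.93298456e-02  2.39974027e+02] 128 -0.0009413318121050671
```

View pics/t4.png

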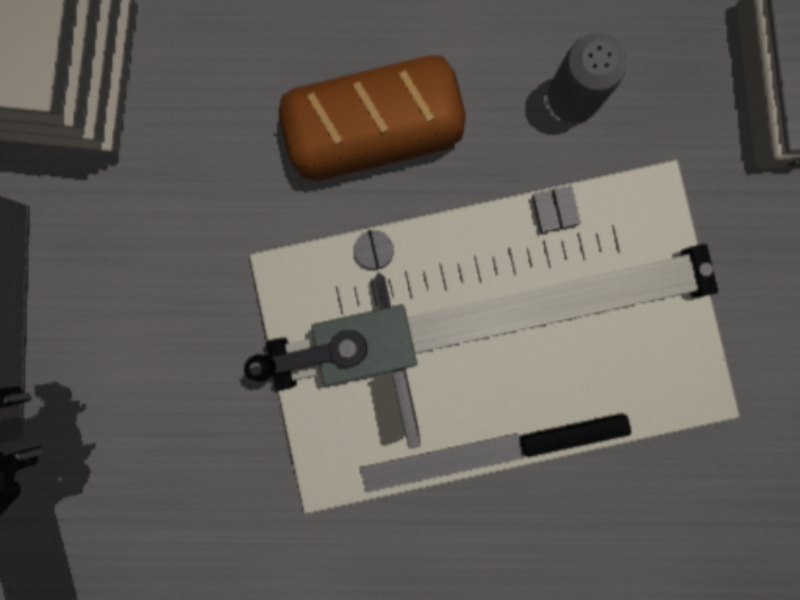

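The lever is closed (knob at (259,367), about 0 rad). The pointer at (380,278) is on the round marker's line, the knife has not moved, and the arm is clear.

```bash
python3 -c "
from cell import ticket
print(ticket.close_job())"
```

```text
the job is handed in; nothing more can be done
None
```

The stop is set to the round marker (pointer measured within about 1 mm of its line), the lever measured fully closed (about 0 rad), the knife lies where it was, and the job is handed in at about 18 s of the 69 s allowed.

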